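Set the ratchet post level and lay the marbling rake across the rest

TASK

Raise the red head of the ratchet post, notch by notch, until its cradle clicks in level with the cradle on the fixed blue-headed post, and let go of it; a click too far cannot be undone. Then gently lay the wooden marbling rake in both cradles, dowels down between the posts over the drip tray, without dropping it, and let go. Leave the jars, bowl, brush and scraper where they are.

Things in the scene. Friction and masses are not known exactly. Their poses are not given: they have to be found in the camera images.
- column (a joint): Height of the sliding steel column with the red head, m, growing upwards. Rests on notches at 0, 0.014, 0.028 .. 0.084 (14 mm apart); starts on one of the first three. A sprung pawl lets it rise (pull 2 to 12 N) and stops it falling; let go between notches, it sinks to the notch below. At 0.070 the cradles are level. So lift to 3 to 8 mm above the wanted notch and let it sink. Top stop 0.090.
- column_grip (a point): Centre of the red head's solid block: 58 mm along x, 28 mm along y, 36 mm tall. Grip it from above across the 28 mm, at this point. Its two cheeks rise to 34 mm above this point. The head rises with the column. The grey sleeve below (42 x 40 mm) ends 48 mm below this point when the column is at 0; the pawl guide, sticking out 60 mm along +x, ends 33 mm below it. Axes as rest_mid.
- ratchet_cradle (a point): Middle of the floor of the red head's cradle, 18 mm above column_grip: a channel open at the top and at both ends, running along y, 42 mm wide between its cheeks (8 mm thick, 16 mm high), 28 mm long. Axes as rest_mid.
- fixed_cradle (a point): Middle of the floor of the identical cradle on the blue head of the fixed post, 233 mm above the table. The two posts stand 160 mm apart along the rest's y; which of them is on which side changes. Axes as rest_mid.
- rest_mid (a point): Middle of the rest, half-way between the posts, level with the fixed cradle's floor (233 mm up). y runs along the rest from post to post, x across it, z up; the whole rest may be yawed. Below it lie the screwed-down base board (130 x 250 mm) and the steel drip tray (18 mm high).
- rake_bar (a point): Centre of the rake's bar: wood, 200 mm along y, 30 mm along x, 22 mm tall, a yellow band at the middle where it is gripped across the 30 mm. Ten dowels (two rows of five, over the middle 95 mm of the length) reach 46 mm below this point; it starts standing on them on the table, this point 46 mm up. In level cradles this point is 11 mm above their floors. About 0.16 kg.
- ratchet_post: The ratchet post on the base board: foot, grey sleeve, sliding column, red head and brass pawl; origin under its foot, 12 mm above the table, on the column axis.
- rake: The rake; origin between the dowels' feet, 46 mm below rake_bar, same axes.
- jar_pink: Bystander: closed jar of pink colour, 64 mm across, 85 mm tall, origin under its centre.
- jar_yellow: Bystander: the same, yellow.
- jar_blue: Bystander: the same, blue.
- jar_green: Bystander: the same, green.
- bowl: Bystander: white bowl, 100 mm across, 45 mm tall, origin under its centre.
- brush: Bystander: brush lying on the table, 180 mm long along x.
- scraper: Bystander: scraper lying on the table, 200 mm long along x.
There are look-alikes about, which are no part of the job. There is more than one size of the rake; the job needs the largest.

How it is judged (in metres and radians):
On the way, in this order (a step that is already met when the one before it is completed fails the run):
1. the ratchet post rests on the notch level with the fixed cradle, let go, with the rake still standing down on the table (value of joint column between 0.066 and 0.074 m and velocity of joint column between -0.01 and 0.01 m/s and contact force between the fingers and ratchet_post below 0.2 N and height (world z) of rake_bar below 0.08 m), for 0.2 s.
2. the rake lies in both cradles (value of joint column between 0.066 and 0.074 m and horizontal distance between rake_bar and rest_mid below 0.02 m and x of rake_bar in the frame of rest_mid between -0.01 and 0.01 m and z of rake_bar in the frame of fixed_cradle between 0.007 and 0.015 m and angle between rake_bar's own z axis and vertical below 0.05 rad and angle between the y axis of rake_bar and the y axis of rest_mid, either way round below 0.12 rad), for 0.2 s.
At the end, for the whole second after the job is handed in: The column rests on the notch at 0.070 (within 4 mm); the rake lies dowels down in both cradles: its centre within 20 mm of the middle of the rest (10 mm across it), 7 to 15 mm above the fixed cradle's floor, level and upright within 0.05 rad and along the rest within 0.12 rad, released and at rest (all of step 2 and linear speed of rake below 0.02 m/s and velocity of joint column between -0.01 and 0.01 m/s and contact force between the fingers and rake below 0.2 N); the robot touches nothing.
It fails at once if a jar, the bowl, the brush or the scraper is moved more than 30 mm (distance of any of jar_pink, jar_yellow, jar_blue, jar_green, bowl, brush, scraper from where it was at the start of the episode above 0.03 m).
It fails at once if the rake is dropped (moves faster than 0.5 m/s while the fingers do not touch it) (linear speed of rake above 0.5 m/s and contact force between the fingers and rake below 0.1 N).
It also fails if it takes over 58 s, if anything falls off the work surface, if the arm or the gripper's body presses on something with over 40 N, if the wrist force passes 120 N, or if a joint passes its speed limit or range.

ROBOT

A 6-joint arm with a two-finger parallel gripper is mounted at the origin on the work surface. World frame = base frame: x ahead of the robot, y to its left, z up, the work surface at z = 0. Lengths are in mm, angles in rad, forces in N, time in s.
With the tool pointing down it reaches from about 300 to 875 mm from the base axis. Payload 6.4 kg.
Tool frame: the origin (TCP) lies where the fingers leave the gripper's body, on its centre line; the fingertips stand 73 mm ahead of it and the grasp point (between the pads) lies 54 mm ahead of it; y points along the fingers, z is the direction in which the jaws open and shut, and the axes are right-handed (so a half turn about y gives the same grasp; the last joint's range is limited). The gripper opens to 85 mm and grips with 20 to 120 N. Pads are 22 mm wide; open, the fingers measure 114 mm over their backs; the gripper's body (76 mm by 85 mm) begins 54 mm behind the grasp point. The pads swing forward as they close: fully open they stand 13 mm farther back than shut.
Start: joints at [1.044, 0.181, 1.607, -0, 1.354, -0.206], TCP at [181.301, 545.685, 303.888] pointing down, gripper open.
Joint ranges: [-2.99, 2.99], [-0.89, 2.07], [0.3, 2.58], [-1.14, 4.28], [0, 2.63], [-3.12, 3.12]. Speed limits (rad/s): [2.57, 2.57, 3.01, 3.14, 3.14, 3.14].

INTERFACE

Orientations are given as a rotation vector (axis times angle).
In Python, from cell import ctrl, cams gives the robot as it stands.
- The arm moves only by the tool send_rows, never from a script. Its argument "steps" is a list that holds one entry, the list of rows, each a list of 5 numbers: the opening in per cent of the stroke, from 0 (shut) to 100 (fully open), then the shift along the tool's x, y, z in cm, then the turn about the tool's y in degrees. In form: [[[hand, dx, dy, dz, yaw], ...]]. A call has 1 to 10 rows; each row shifts and turns the commanded pose from where the row before left it, along the tool's axes as they then stand; what a row does not reach is not made up. A row lasts 1/12 s, in which the tool goes at most 41.7 mm and 7.16 degrees, less where a joint would pass 70% of its speed; a pose out of reach is approached as far as the arm can. A call is refused whole if a number of a shift passes 4.17 or a number of a turn 7.16, either way. A call with a gripper value outside its range is refused whole. The fingers move at their own pace and stop on an object; "grip_force" is the grip in N (left out, the last holds). Time passes only in rows, so rows that do not move let the fingers close. It gives the time, the measured TCP pose, the force and the opening at its end, in the units of the state.
- ctrl.observe(): the state, without advancing time (a new reading comes with each control period).
- cams.read_camera(name): name is "scene" or "side" or "wrist"; returns a dict with "pixels" (384x512x3 uint8, red, green, blue), "z_map" (384x512 float32, mm along the optical axis (not along the pixel's ray), 0 where there is no reading), "vertical_fov" (degrees; the focal length in pixels is half the picture's height over the tangent of half this angle, whatever the lens; pixels are square), "cx", "cy" (the principal point, pixels), "extrinsics" (4x4, takes a point from world to camera coordinates). Camera axes: x right, y up, looking along -z (the intrinsics and any distortion apply to the point x, -y, -z); pixel columns grow to the right and rows downward; lengths in mm; the calibration is good to about 2 mm. A picture is of the moment at which its call begins.
- ctrl.job_done(): hands the job in, once; it reports no verdict.
The state is a dict: "time_s": time; "joint_positions": joint angles; "dq": joint speeds; "joint_torque": joint torques, N m; "tcp_pos": TCP position; "tool_rot": TCP orientation; "wrist_force": force on the tool from outside, world axes, zero at the start; "ft_torque": the same for the moment, N m; "opening": finger opening in mm.
Only numpy, scipy, OpenCV 4.12 (cv2) and the standard library are available. Lean on these libraries where they do the work, as an engineer would, in place of code of your own. Each camera call takes 0.05 s, during which the arm holds its last target.

## Working session

There is one attempt and no reset: what is moved stays moved. The work goes in short steps, Python scripts to look and compute and a tool call to move; the robot and the scene stay as the last step left them, time stands still between calls to the robot, and variables do not carry over. Pictures are saved under pics/ and viewed, and the job is handed in when it is done.

Besides the shell and the picture viewer there is one more tool, called after "Emit:" by a JSON object that holds its "op" and its "data". send_rows: Moves the arm, as the interface text tells. Its arguments: {"type":"object","properties":{"steps":{"type":"array"},"grip_force":{"type":"number"}},"required":["steps"]}

```bash
ls; mkdir -p pics
cat > h.py <<'E'
import numpy as np,cv2
from cell import ctrl,cams
def snap(n,tag):
    c=cams.read_camera(n); np.savez(f'pics/{tag}.npz',**{k:np.asarray(v) for k,v in c.items()})
    cv2.imwrite(f'pics/{tag}.png',c['pixels'][:,:,::-1]); return c
def load(tag): return dict(np.load(f'pics/{tag}.npz',allow_pickle=True))
def world(c,u,v,z=None):
    f=192/np.tan(np.radians(float(c['vertical_fov']))/2)
    if z is None: z=c['z_map'][int(round(v)),int(round(u))]
    p=np.array([(u-float(c['cx']))/f*z,-(v-float(c['cy']))/f*z,-z,1])
    return (np.linalg.inv(c['extrinsics'])@p)[:3]
def cloud(c):
    f=192/np.tan(np.radians(float(c['vertical_fov']))/2)
    H,W=c['z_map'].shape; v,u=np.mgrid[:H,:W]; z=c['z_map']
    P=np.stack([(u-float(c['cx']))/f*z,-(v-float(c['cy']))/f*z,-z,np.ones_like(z)],-1)
    return (P@np.linalg.inv(c['extrinsics']).T)[...,:3]
def crop(tag,x0,y0,x1,y1,s):
    i=cv2.imread(f'pics/{tag}.png')[y0:y1,x0:x1]
    cv2.imwrite(f'pics/{tag}_c{x0}_{y0}.png',cv2.resize(i,None,fx=s,fy=s,interpolation=cv2.INTER_CUBIC))
E
python3 - <<'E'
from h import *
print(ctrl.observe())
for n in ['scene','side','wrist']:
    c=snap(n,n+'0'); print(n,{k:v for k,v in c.items() if k not in('pixels','z_map')})
E
```

```text
pics
{'time_s': 0.0, 'joint_positions': array([ 1.04372125e+00,  1.81538418e-01,  1.60799298e+00, -1.30355996e-05,
        1.35378513e+00, -2.06290260e-01]), 'dq': array([-1.75219341e-04, -1.18815622e-03, -7.84554495e-04,  1.24080638e-04,
        1.26514086e-04,  2.15170581e-05]), 'joint_torque': array([ 6.72795818e-05, -4.44878411e+01, -3.51324499e+01, -4.10464281e-04,
        9.28324676e-03,  5.80815225e-06]), 'tcp_pos': array([181.0702104 , 545.30513442, 302.99277326]), 'tool_rot': array([-1.55771304,  0.25227989, -0.25132417]), 'wrist_force': array([0.22562082, 0.61568052, 0.59588131]), 'ft_torque': array([0.00458172, 0.03155764, 0.02856967]), 'opening': 85.9325286990083}
scene {'vertical_fov': 52.67578249057681, 'cx': 250.24596827427072, 'cy': 190.38228491303272, 'extrinsics': array([[ 5.60258990e-01,  8.28253908e-01,  1.02628985e-02,
        -3.00149446e+02],
       [-5.16351397e-01,  3.39535870e-01,  7.86191216e-01,
         1.49963264e+02],
       [ 6.47681325e-01, -4.45769959e-01,  6.17898086e-01,
        -1.73083045e+03],
       [ 0.00000000e+00,  0.00000000e+00,  0.0000000
[... 231 characters left out ...]
   [ 1.64136635e-01, -7.77490689e-01,  6.07097516e-01,
        -1.69821292e+02],
       [-1.08597784e-01,  5.97461072e-01,  7.94510408e-01,
        -1.66253394e+03],
       [ 0.00000000e+00,  0.00000000e+00,  0.00000000e+00,
         1.00000000e+00]])}
wrist {'vertical_fov': 62.25874591056092, 'cx': 259.2083741813453, 'cy': 196.2178535439662, 'extrinsics': array([[ 3.14974485e-01,  9.49099765e-01, -8.42713174e-04,
        -5.74988686e+02],
       [-9.01058265e-01,  2.98751968e-01, -3.14390305e-01,
         4.04219054e+01],
       [-2.98136003e-01,  9.97842583e-02,  9.49293435e-01,
        -3.79384877e+02],
       [ 0.00000000e+00,  0.00000000e+00,  0.00000000e+00,
         1.00000000e+00]])}
```

View pics/scene0.png

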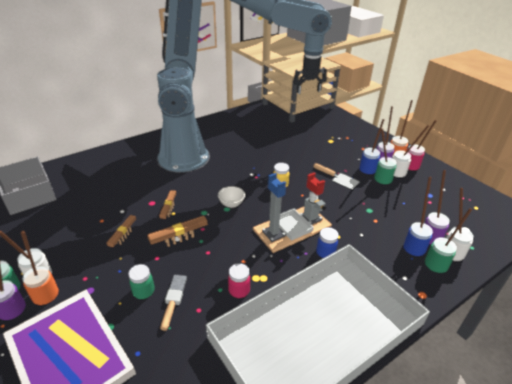

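View pics/side0.png

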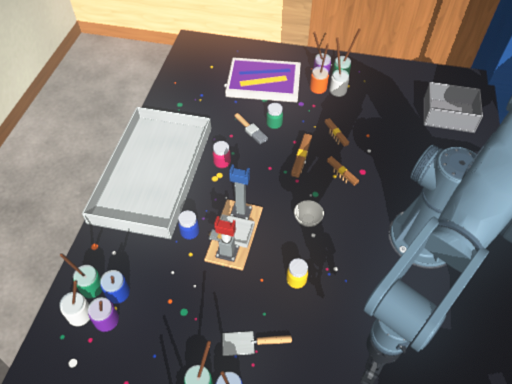

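View pics/wrist0.png

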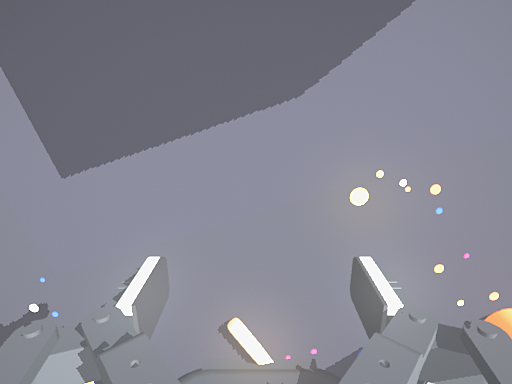

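The candidates for the rake are at scene px (178,230), (122,231) and (168,204), which in the side view are (302,155), (336,132) and (343,170). The first looks largest. The only red head is at scene (316,185) / side (226,228), and the blue head is at scene (277,184) / side (240,175). Next I'll take close crops and measure from the point clouds.

Run:
```python
from h import *
crop('side0',200,105,380,285,4); crop('scene0',95,150,345,255,3)
for t in ['side0','scene0']:
    c=load(t); P=cloud(c); rgb=c['pixels'].astype(int); hsv=cv2.cvtColor(c['pixels'],cv2.COLOR_RGB2HSV)
    print(t,[round(float(x),1) for x in world(c,*( (280,320) if t=='side0' else (300,150)))])
    h,s,vv=hsv[...,0],hsv[...,1],hsv[...,2]
    box=(P[...,0]>200)&(P[...,0]<950)&(np.abs(P[...,1])<500)&(c['z_map']>0)
    def rep(n,m):
        m=m&box; k,l,st,ce=cv2.connectedComponentsWithStats(m.astype(np.uint8))
        for i in range(1,k):
            if st[i,4]>25:
                q=P[l==i]; r=cv2.minAreaRect(q[:,:2].astype(np.float32))
                print(n,st[i,4],np.round(ce[i]),'med',np.round(np.median(q,0)),'z',np.round(np.percentile(q[:,2],[2,98])),'rect',np.round(r[0]),np.round(r[1]),round(r[2],1))
    z=P[...,2]
    rep('red',((h<6)|(h>174))&(s>150)&(z>100))
    rep('blue',((h>100)&(h<125))&(s>130)&(z>60))
    rep('wood57',(h>5)&(h<28)&(s>80)&(z>45)&(z<70))
    rep('board',(h>5)&(h<28)&(s>60)&(z>5)&(z<18))
```

```text
side0 [421.9, 384.5, -1.1]
red 249 [224. 227.] med [631. 208. 177.] z [148. 197.] rect [630. 200.] [29. 60.] 82.5
blue 264 [239. 175.] med [621.  48. 232.] z [201. 253.] rect [621.  40.] [30. 58.] 86.8
blue 87 [117. 289.] med [901. 420.  71.] z [60. 79.] rect [912. 413.] [69. 32.] 51.8
wood57 363 [301. 154.] med [ 454. -229.   58.] z [49. 66.] rect [ 454. -238.] [207.  31.] 84.9
wood57 35 [290. 275.] med [415. 262.  59.] z [46. 66.] rect [414. 260.] [ 8. 42.] 41.0
board 41 [240. 120.] med [ 724. -399.   13.] z [ 5. 18.] rect [ 724. -400.] [13. 83.] 50.9
board 127 [228. 207.] med [670.  21.  13.] z [ 7. 18.] rect [671.  19.] [70. 34.] 86.2
board 728 [236. 245.] med [588. 194.  13.] z [ 6. 18.] rect [626. 118.] [255. 135.] 85.9
board 32 [294. 284.] med [401. 268.  11.] z [ 6. 18.] rect [397. 264.] [17. 55.] 82.2
board 87 [275. 341.] med [424. 457.  14.] z [ 5. 18.] rect [426. 455.] [96. 12.] 14.7
scene0 [241.1, 476.2, -1.3]
red 236 [315. 184.] med [635. 188. 174.] z [147. 193.] rect [633. 197.] [31. 60.] 85.2
blue 237 [276. 186.] med [626.  28. 229.] z [202. 250.] rect [623.  35.] [26. 63.] 88.6
blue 49 [413. 237.] med [930. 368.  69.] z [60. 76.] rect [923. 371.] [17. 54.] 78.8
wood57 65 [283. 176.] med [420. 228.  57.] z [46. 68.] rect [420. 236.] [50. 25.] 76.9
wood57 493 [177. 229.] med [ 460. -245.   55.] z [46. 59.] rect [ 456. -239.] [198.  40.] 86.8
board 76 [324. 169.] med [432. 446.  14.] z [ 6. 18.] rect [430. 451.] [99. 21.] 13.7
board 29 [301. 210.] med [575. 198.  10.] z [ 6. 14.] rect [575. 198.] [22. 31.] 37.7
board 611 [288. 235.] med [668.  45.  11.] z [ 6. 15.] rect [629. 117.] [252. 133.] 85.9
board 153 [168. 315.] med [ 721. -400.   16.] z [ 7. 18.] rect [ 717. -399.] [18. 85.] 49.5
```

View pics/side0_c200_105.png

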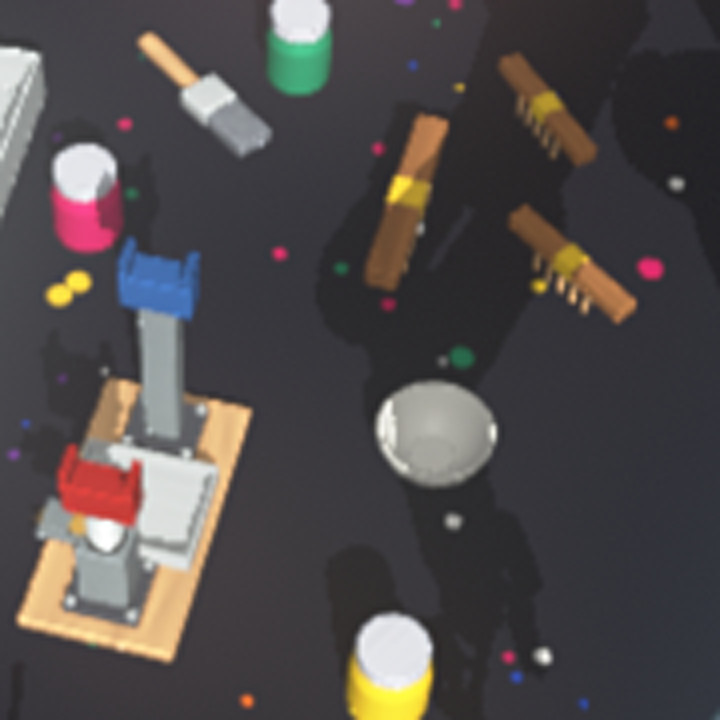

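View pics/scene0_c95_150.png

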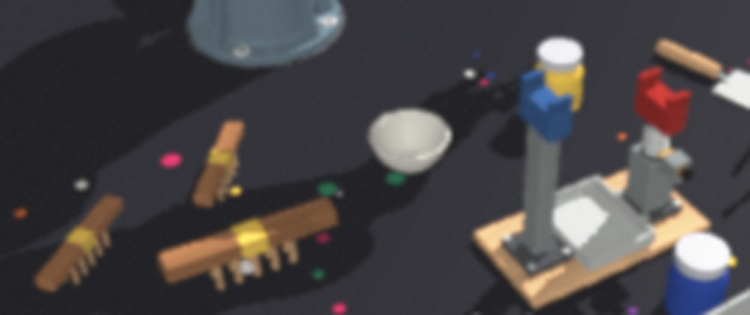

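Run:
```python
from h import *
from scipy.spatial.transform import Rotation as R
s=ctrl.observe(); print(np.round(R.from_rotvec(s['tool_rot']).as_matrix(),3))
for t in ['side0','scene0']:
    c=load(t); P=cloud(c); h,s_,v=cv2.split(cv2.cvtColor(c['pixels'],cv2.COLOR_RGB2HSV))
    z=P[...,2]
    for n,m in [('red',((h<6)|(h>174))&(s_>150)&(z>100)),('blue',((h>100)&(h<125))&(s_>130)&(z>150))]:
        q=P[m]; q=q[(q[:,0]>500)&(q[:,0]<700)&(np.abs(q[:,1])<300)]
        print(t,n,np.histogram(q[:,2],bins=np.arange(140,262,3))[0])
        top=q[q[:,2]>np.percentile(q[:,2],97)-4]; print('top',np.round(top.mean(0),1),np.round(top.min(0)),np.round(top.max(0)))
    # rake bar
    m=(h>5)&(h<32)&(s_>80)&(z>45)&(z<70)&(P[...,0]>380)&(P[...,0]<520)&(P[...,1]<-100)&(P[...,1]>-380)
    q=P[m]; top=q[q[:,2]>52]
    print('rake top',np.round(top.mean(0),1),len(top)); d=top[:,:2]-top[:,:2].mean(0); w,V=np.linalg.eigh(np.cov(d.T)); a=V[:,1]*np.sign(V[1,1]); print('dir',a,'yaw',np.degrees(np.arctan2(-a[0],a[1])))
    n=np.array([a[1],-a[0]]);
    for nm,ax in(('along',a),('across',n)):
        e=top[:,:2]@ax; lo,hi=np.percentile(e,[1,99]); print(nm,lo,hi,(lo+hi)/2,hi-lo)
```

```text
[[ 0.949 -0.001  0.315]
 [-0.315 -0.001  0.949]
 [-0.    -1.    -0.001]]
side0 red [ 1  1  8  5 10  8 12 11  7 10 13 29 41 36 10  5  6 12 18  6  0  0  0  0
  0  0  0  0  0  0  0  0  0  0  0  0  0  0  0  0]
top [628.6 202.4 196.2] [602. 191. 193.] [658. 211. 200.]
side0 blue [ 0  0  0  0  0  0  0  0  0  0  0  0  0  0  0  0  0  0  0  4  6  8 13  8
 17  8  5 14 13 18 31 45 23  6  4 11 12 16  2  0]
top [619.6  39.9 251.5] [592.  28. 249.] [650.  53. 255.]
rake top [ 454.3 -231.2   58.9] 339
dir [0.0906338  0.99588429] yaw -5.200070344435356
along -294.95939172955553 -95.50804287939565 -195.2337173044756 199.4513488501599
across 458.9959708459083 488.82015649361097 473.9080636697596 29.824185647702677
scene0 red [ 1  1  9 11 12 12 13 15 10  7 17 33 31 12  8 12 16 16  0  0  0  0  0  0
  0  0  0  0  0  0  0  0  0  0  0  0  0  0  0  0]
top [631.  196.  191.3] [603. 183. 189.] [660. 211. 194.]
scene0 blue [ 0  0  0  0  0  0  0  0  0  0  0  0  0  0  0  0  0  0  0  1  5 14 12 13
 12 14 13 11 14 16 44 15 12 11  4 15 10  1  0  0]
top [621.5  32.8 247.8] [592.  23. 245.] [654.  43. 251.]
rake top [ 456.9 -241.8   55.5] 390
dir [0.09234372 0.99572719] yaw -5.2984537734147885
along -293.4816511547059 -98.68957088084998 -196.08561101777795 194.7920802738559
across 460.0054706257574 492.71428884658496 476.3598797361712 32.70881822082754
```

The large rake is the one at scene (178,230): its bar measures about 199 mm long, and the other two are clearly shorter. The red head's cheeks sit about 56 mm below the blue ones, so the column is at 0.014 and needs a lift of 56 mm plus about 5. I'll move above the red head.

```bash
cat >> h.py <<'E'
from scipy.spatial.transform import Rotation as R
def st():
    s=ctrl.observe(); M=R.from_rotvec(s['tool_rot']).as_matrix()
    print('t',round(s['time_s'],2),'tcp',np.round(s['tcp_pos'],1),'zang',round(np.degrees(np.arctan2(M[1,2],M[0,2])),2),'ydown',np.round(M[:,1],3),'F',np.round(s['wrist_force'],1),'open',round(s['opening'],1)); return s,M
def goal(x,y,z,zang):
    s,M=st(); a=np.degrees(np.arctan2(M[1,2],M[0,2])); turn=-(zang-a)
    M2=M@R.from_euler('y',turn,degrees=True).as_matrix()
    print('turn deg',round(turn,2),'then shift cm',np.round(M2.T@(np.array([x,y,z])-s['tcp_pos'])/10,2))
E
python3 - <<'E'
from h import *
goal(630.5,199,330,86)
print(np.round(np.linalg.inv(load('wrist0')['extrinsics']),3))
E
```

```text
t 0.15 tcp [181.1 545.4 303.2] zang 71.62 ydown [-0.001 -0.001 -1.   ] F [-0.7 -0.3  0.2] open 84.8
turn deg -14.38 then shift cm [ 47.24  -2.67 -31.42]
[[ 3.15000e-01 -9.01000e-01 -2.98000e-01  1.04421e+02]
 [ 9.49000e-01  2.99000e-01  1.00000e-01  5.71502e+02]
 [-1.00000e-03 -3.14000e-01  9.49000e-01  3.72371e+02]
 [ 0.00000e+00  0.00000e+00  0.00000e+00  1.00000e+00]]
```

Emit:
{"op": "send_rows", "data": {"steps": [[[100, 0, 0, 0, -7.16], [100, 0, 0, 0, -7.16], [100, 2.95, -0.17, -1.96, 0], [100, 2.95, -0.17, -1.96, 0], [100, 2.95, -0.17, -1.96, 0], [100, 2.95, -0.17, -1.96, 0], [100, 2.95, -0.17, -1.96, 0], [100, 2.95, -0.17, -1.96, 0], [100, 2.95, -0.17, -1.96, 0], [100, 2.95, -0.17, -1.96, 0]]]}}

```text
time_s: 0.98
tcp_pos: [406.6, 371.2, 317.4]
tool_rot: [-1.57, 0.056, -0.055]
wrist_force: [1.0, 0.6, -0.2]
opening: 85.2
```

Emit:
{"op": "send_rows", "data": {"steps": [[[100, 2.95, -0.17, -1.96, 0], [100, 2.95, -0.17, -1.96, 0], [100, 2.95, -0.17, -1.96, 0], [100, 2.95, -0.17, -1.96, 0], [100, 2.95, -0.17, -1.96, 0], [100, 2.95, -0.17, -1.96, 0], [100, 2.95, -0.17, -1.96, 0], [100, 2.95, -0.17, -1.96, 0], [100, 0, 0, 0, 0], [100, 0, 0, 0, 0]]]}}

```text
time_s: 1.82
tcp_pos: [630.9, 197.8, 330.1]
tool_rot: [-1.57, 0.059, -0.057]
wrist_force: [-0.6, 0.1, 0.4]
opening: 85.5
```

Run:
```python
from h import *
c=snap('wrist','wrist1'); goal(630.5,199,213,86)
```

```text
t 1.87 tcp [629.9 199.  330.2] zang 85.86 ydown [-0.002  0.    -1.   ] F [-0.8  0.9 -0.7] open 85.2
turn deg -0.14 then shift cm [ 0.08 11.72  0.  ]
```

View pics/wrist1.png

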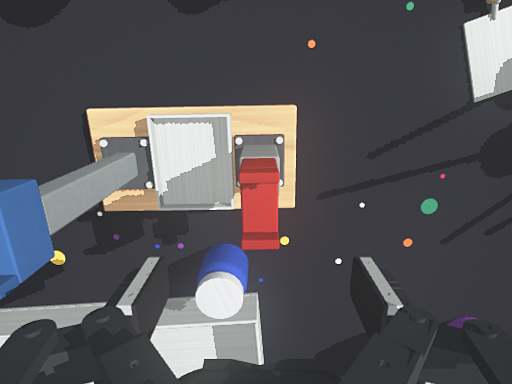

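Run:
```python
from h import *
c=load('wrist1'); P=cloud(c); h,s_,v=cv2.split(cv2.cvtColor(c['pixels'],cv2.COLOR_RGB2HSV)); z=P[...,2]
m=((h<6)|(h>174))&(s_>150)&(z>120)&(P[...,1]>100); q=P[m]
print(np.histogram(q[:,2],bins=np.arange(140,206,4)))
for a,b in((170,184),(186,204)):
    t=q[(q[:,2]>a)&(q[:,2]<b)].astype(np.float32); r=cv2.minAreaRect(np.ascontiguousarray(t[:,:2])); print(len(t),np.median(t[:,2]),r)
m=((h>100)&(h<125))&(s_>130)&(z>200); q=P[m]; print('blue',np.histogram(q[:,2],bins=np.arange(200,262,4)))
m=(h>5)&(h<28)&(s_>60)&(z>5)&(z<20)&(P[...,1]<300); q=P[m].astype(np.float32); print('board',np.median(q[:,2]),cv2.minAreaRect(np.ascontiguousarray(q[:,:2])))
```

```text
(array([   2,   24,   38,   25,   27,   30,   29,   31,  641, 1155,   77,
         83,  401,  455,    0,    0]), array([140, 144, 148, 152, 156, 160, 164, 168, 172, 176, 180, 184, 188,
       192, 196, 200, 204]))
1884 176.28864 ((627.2281494140625, 198.58103942871094), (27.06052017211914, 51.18601608276367), 87.250732421875)
894 192.01486 ((630.3048706054688, 198.82806396484375), (26.929767608642578, 57.449825286865234), 87.0423355102539)
blue (array([392, 419, 421, 446, 461, 462, 511, 703, 448,  99,  81,  59,   0,
         0,   0]), array([200, 204, 208, 212, 216, 220, 224, 228, 232, 236, 240, 244, 248,
       252, 256, 260]))
board 11.247141 ((626.7723999023438, 119.11154174804688), (249.7863006591797, 130.311767578125), 86.83384704589844)
```

The wrist camera puts the head at (630.3, 198.8) with the cradle floor at z ≈ 176. The given geometry predicts 177 with the column at 14 mm. Its yaw is 87°. Next I'll turn to match, descend and grip.

Emit:
{"op": "send_rows", "data": {"steps": [[[100, 0.03, 1.7, 0, -1.1], [100, 0, 2.0, 0, 0], [100, 0, 2.0, 0, 0], [100, 0, 2.0, 0, 0], [100, 0, 2.0, 0, 0], [100, 0, 2.0, 0, 0], [100, 0, 0.2, 0, 0], [100, 0, 0, 0, 0]]]}}

```text
time_s: 2.53
tcp_pos: [628.3, 200.5, 210.6]
tool_rot: [-1.571, 0.042, -0.036]
wrist_force: [0.3, 0.0, 0.5]
opening: 85.5
```

Run:
```python
from h import *
c=snap('wrist','wrist2'); goal(630.3,198.8,212,87); snap('side','side2'); crop('side2',150,100,350,300,4)
```

```text
t 2.58 tcp [629.5 200.5 212.4] zang 87.12 ydown [-0.001  0.    -1.   ] F [ 0.1 -0.   0.7] open 85.1
turn deg 0.12 then shift cm [ 0.09  0.04 -0.16]
```

View pics/wrist2.png

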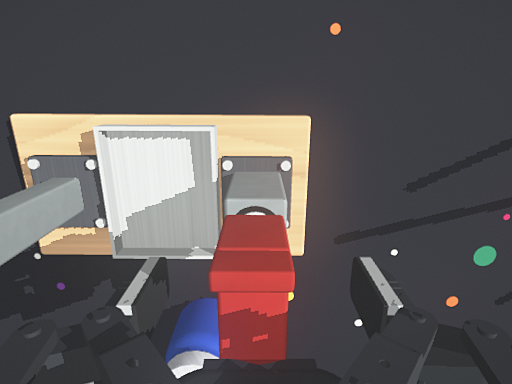

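View pics/side2_c150_100.png

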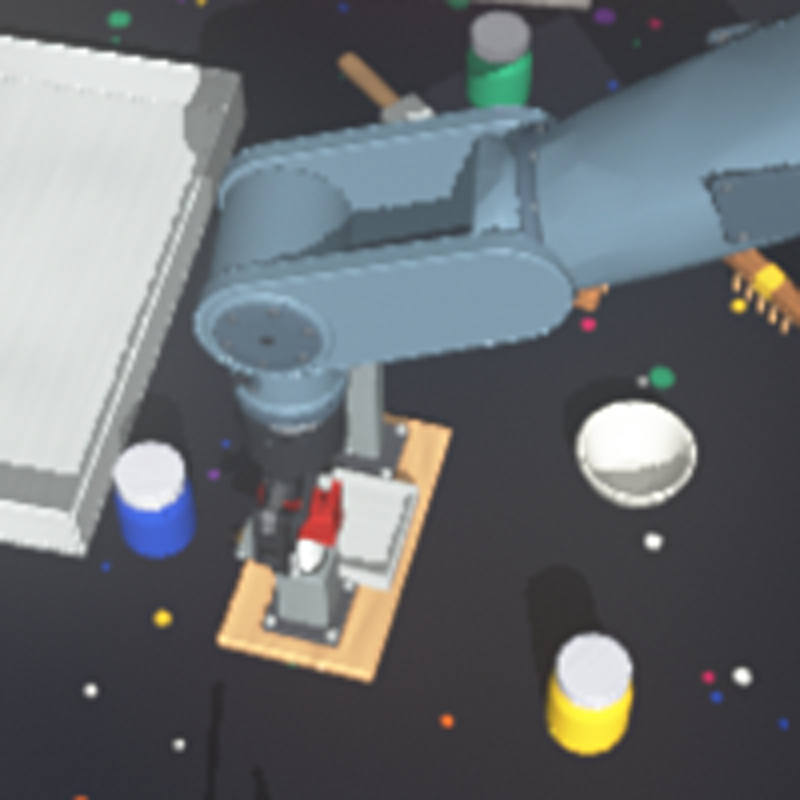

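The red head sits centred between the open fingers, at px 253 against a finger midline of 261. I'll trim by 1.5 mm and close.

Emit:
{"op": "send_rows", "data": {"steps": [[[60, 0.05, 0, -0.15, 0], [40, 0, 0, 0, 0], [20, 0, 0, 0, 0], [10, 0, 0, 0, 0], [10, 0, 0, 0, 0], [10, 0, 0, 0, 0], [10, 0, 0, 0, 0], [10, 0, 0, 0, 0]]], "grip_force": 40}}

```text
time_s: 3.3
tcp_pos: [630.8, 197.7, 212.7]
tool_rot: [-1.571, 0.04, -0.041]
wrist_force: [-1.9, -1.4, 5.1]
opening: 27.7
```

Run:
```python
from h import *
c=snap('wrist','wrist3'); st()
```

```text
t 3.35 tcp [630.9 197.7 212.7] zang 87.02 ydown [ 0.001 -0.    -1.   ] F [-1.6 -1.8  4.6] open 27.8
```

View pics/wrist3.png

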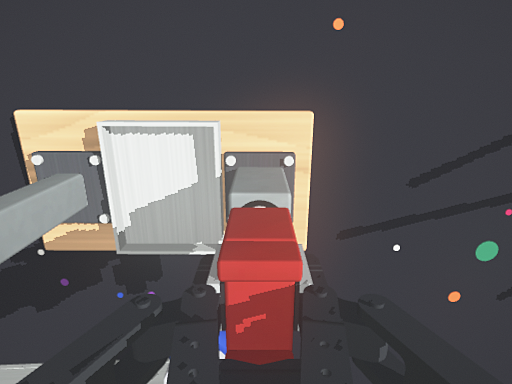

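The head is gripped, with the opening at 27.7 mm. First lift: 50 mm of the 61.

Emit:
{"op": "send_rows", "data": {"steps": [[[10, 0, -0.5, 0, 0], [10, 0, -0.5, 0, 0], [10, 0, -0.5, 0, 0], [10, 0, -0.5, 0, 0], [10, 0, -0.5, 0, 0], [10, 0, -0.5, 0, 0], [10, 0, -0.5, 0, 0], [10, 0, -0.5, 0, 0], [10, 0, -0.5, 0, 0], [10, 0, -0.5, 0, 0]]]}}

```text
time_s: 4.18
tcp_pos: [630.7, 197.7, 261.5]
tool_rot: [-1.571, 0.041, -0.041]
wrist_force: [7.3, -0.4, -12.0]
opening: 27.5
```

Run:
```python
from h import *
def redtop(c):
    P=cloud(c); h,s_,v=cv2.split(cv2.cvtColor(c['pixels'],cv2.COLOR_RGB2HSV)); z=P[...,2]
    m=((h<6)|(h>174))&(s_>150)&(z>120)&(z<300)&(P[...,1]>100)&(P[...,1]<300); q=P[m][:,2]
    hh,e=np.histogram(q,bins=np.arange(140,300,1)); print('red z modes',[(int(e[i]),int(hh[i])) for i in np.argsort(hh)[-5:]])
redtop(load('wrist3'))
for i in range(3): c=snap('wrist','wrist4'); redtop(c); st()
```

```text
red z modes [(177, 351), (191, 789), (192, 841), (175, 1806), (176, 2628)]
red z modes [(223, 374), (241, 626), (240, 971), (225, 1914), (224, 2479)]
t 4.23 tcp [630.8 197.7 262.5] zang 87.03 ydown [ 0. -0. -1.] F [ 3.2 -1.7 -3.7] open 27.4
red z modes [(224, 380), (242, 567), (241, 984), (226, 1831), (225, 2585)]
t 4.28 tcp [630.8 197.7 262.4] zang 87.03 ydown [ 0. -0. -1.] F [ 3.5 -1.6 -3.8] open 27.7
red z modes [(224, 465), (242, 494), (241, 1065), (226, 1512), (225, 2808)]
t 4.33 tcp [630.8 197.7 262.3] zang 87.03 ydown [ 0. -0. -1.] F [ 4.3 -1.8 -3.1] open 27.4
```

View pics/wrist4.png

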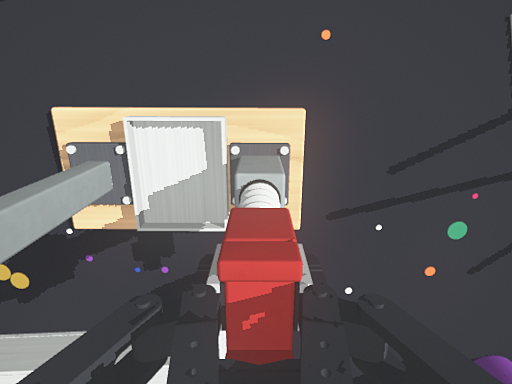

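The head followed without slipping: the floor went from 176 to 225, so the column is at about 63.5 mm. I'll go another 11.5 mm to about 75 mm.

Emit:
{"op": "send_rows", "data": {"steps": [[[10, 0, -0.3, 0, 0], [10, 0, -0.3, 0, 0], [10, 0, -0.3, 0, 0], [10, 0, -0.25, 0, 0], [10, 0, 0, 0, 0], [10, 0, 0, 0, 0]]]}}

```text
time_s: 4.83
tcp_pos: [630.8, 197.7, 273.8]
tool_rot: [-1.571, 0.04, -0.041]
wrist_force: [4.0, -3.8, -2.4]
opening: 27.3
```

Run:
```python
from h import *
def redtop(c):
    P=cloud(c); h,s_,v=cv2.split(cv2.cvtColor(c['pixels'],cv2.COLOR_RGB2HSV)); z=P[...,2]
    m=((h<6)|(h>174))&(s_>150)&(z>120)&(z<300)&(P[...,1]>100)&(P[...,1]<300); q=P[m][:,2]
    hh,e=np.histogram(q,bins=np.arange(140,300,1)); print('red z modes',[(int(e[i]),int(hh[i])) for i in np.argsort(hh)[-5:]])
for i in range(2): c=snap('wrist','wrist5'); redtop(c); st()
```

```text
red z modes [(238, 391), (252, 685), (253, 965), (236, 1579), (237, 2792)]
t 4.88 tcp [630.8 197.7 273.8] zang 87.03 ydown [ 0.001 -0.    -1.   ] F [ 3.3 -3.4 -2.8] open 27.5
red z modes [(238, 368), (252, 673), (253, 936), (236, 1600), (237, 2762)]
t 4.93 tcp [630.8 197.7 273.8] zang 87.03 ydown [ 0.001 -0.    -1.   ] F [ 3.8 -2.7 -2.9] open 27.5
```

The column is at about 75 mm. I'll lower 3 mm so that opening can't drag it up a notch, then release.

Emit:
{"op": "send_rows", "data": {"steps": [[[10, 0, 0.15, 0, 0], [10, 0, 0.15, 0, 0], [10, 0, 0, 0, 0], [45, 0, 0, 0, 0], [60, 0, 0, 0, 0], [80, 0, 0, 0, 0], [90, 0, 0, 0, 0], [90, 0, 0, 0, 0]]]}}

```text
time_s: 5.6
tcp_pos: [630.4, 198.3, 270.7]
tool_rot: [-1.57, 0.04, -0.04]
wrist_force: [0.5, -0.5, 0.2]
opening: 76.9
```

Run:
```python
from h import *
def redtop(c):
    P=cloud(c); h,s_,v=cv2.split(cv2.cvtColor(c['pixels'],cv2.COLOR_RGB2HSV)); z=P[...,2]
    m=((h<6)|(h>174))&(s_>150)&(z>120)&(z<300)&(P[...,1]>100)&(P[...,1]<300); q=P[m][:,2]
    hh,e=np.histogram(q,bins=np.arange(140,300,1)); print('red z modes',[(int(e[i]),int(hh[i])) for i in np.argsort(hh)[-5:]])
for i in range(2): c=snap('wrist','wrist6'); redtop(c); st()
```

```text
red z modes [(233, 238), (247, 710), (248, 888), (231, 1182), (232, 1875)]
t 5.65 tcp [630.5 198.2 270.7] zang 87.06 ydown [-0.  0. -1.] F [ 0.4  0.3 -0.5] open 76.9
red z modes [(233, 247), (247, 731), (248, 881), (231, 1161), (232, 1866)]
t 5.7 tcp [630.5 198.1 270.7] zang 87.05 ydown [-0.  0. -1.] F [-0.2  0.2  0.4] open 76.9
```

View pics/wrist6.png

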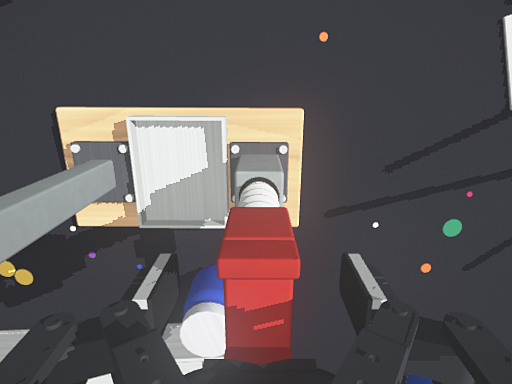

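The cradle floor reads 232.1, exactly 56 mm above its start, so the column is on the 0.070 notch and released. Now up, and turn for the rake.

Emit:
{"op": "send_rows", "data": {"steps": [[[90, 0, -1.5, 0, 0], [90, 0, -2.0, 0, 0], [90, 0, -2.5, 0, 0], [90, 0, -2.5, 0, 0], [90, 0, -0.5, 0, 7.1], [90, 0, 0, 0, 7.1], [90, 0, 0, 0, 7.1], [90, 0, 0, 0, 7.1], [90, 0, 0, 0, 7.1], [90, 0, 0, 0, 7.1]]]}}

```text
time_s: 6.53
tcp_pos: [630.5, 198.0, 360.6]
tool_rot: [-1.478, 0.626, -0.626]
wrist_force: [-0.2, 0.4, 0.3]
opening: 76.6
```

Emit:
{"op": "send_rows", "data": {"steps": [[[90, 0, 0, 0, 7.1], [90, 0, 0, 0, 7.1], [90, 0, 0, 0, 7.1], [90, 0, 0, 0, 7.1], [90, 0, 0, 0, 7.1], [90, 0, 0, 0, 7.1], [90, 0, 0, 0, 7.1], [90, 0, 0, 0, 0]]]}}

```text
time_s: 7.2
tcp_pos: [630.6, 198.0, 360.6]
tool_rot: [-1.162, 1.28, -1.28]
wrist_force: [0.2, -0.0, 0.9]
opening: 76.9
```

Run:
```python
from h import *
goal(455.1,-238.2,230,-5.2); print(ctrl.observe()['joint_positions']); goal(455.1,-238.2,350,-5.2)
c=snap('side','side7'); crop('side7',200,105,380,285,4)
```

```text
t 7.2 tcp [630.6 198.  360.6] zang -5.51 ydown [-0.  0. -1.] F [ 0.2 -0.   0.9] open 76.9
turn deg -0.31 then shift cm [ 45.03  13.06 -13.52]
[1.24965696e-01 3.32310753e-01 1.30738003e+00 1.14902186e-04
 1.50201873e+00 2.21108937e-01]
t 7.2 tcp [630.6 198.  360.6] zang -5.51 ydown [-0.  0. -1.] F [ 0.2 -0.   0.9] open 76.9
turn deg -0.31 then shift cm [ 45.03   1.06 -13.52]
```

View pics/side7_c200_105.png

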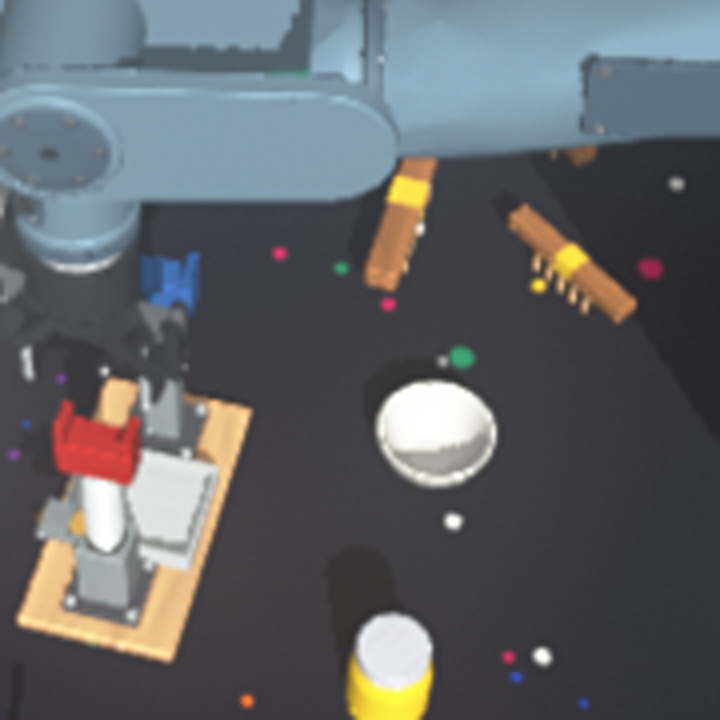

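Emit:
{"op": "send_rows", "data": {"steps": [[[90, 3.2, 0, -0.96, 0], [90, 3.2, 0, -0.96, 0], [90, 3.2, 0, -0.96, 0], [90, 3.2, 0, -0.96, 0], [90, 3.2, 0, -0.96, 0], [90, 3.2, 0, -0.96, 0], [90, 3.2, 0, -0.96, 0], [90, 3.2, 0, -0.96, 0], [90, 3.2, 0, -0.96, 0], [90, 3.2, 0, -0.96, 0]]]}}

```text
time_s: 8.08
tcp_pos: [504.8, -113.2, 360.9]
tool_rot: [-1.167, 1.272, -1.273]
wrist_force: [1.1, 0.4, -1.0]
opening: 76.9
```

Emit:
{"op": "send_rows", "data": {"steps": [[[90, 3.2, 1.5, -0.96, 0], [90, 3.2, 2.0, -0.96, 0], [90, 3.2, 2.5, -0.96, 0], [90, 3.2, 2.5, -0.96, 0], [90, 0.2, 3.0, 0, -0.3], [90, 0, 2.5, 0, 0], [90, 0, 1.5, 0, 0], [90, 0, 0, 0, 0]]]}}

```text
time_s: 8.75
tcp_pos: [453.6, -236.7, 202.0]
tool_rot: [-1.169, 1.277, -1.265]
wrist_force: [-0.5, 1.1, -0.2]
opening: 76.8
```

Run:
```python
from h import *
c=snap('wrist','wrist8'); goal(455.1,-238.2,100,-5.2)
P=cloud(c); h,s_,v=cv2.split(cv2.cvtColor(c['pixels'],cv2.COLOR_RGB2HSV)); z=P[...,2]
m=(h>5)&(h<32)&(s_>80)&(z>50)&(z<62)&(np.hypot(P[...,0]-455,P[...,1]+238)<115); q=P[m].astype(np.float32)
print('bar',len(q),np.median(q[:,2]),cv2.minAreaRect(np.ascontiguousarray(q[:,:2])))
m&=(h>22)&(h<32); q=P[m].astype(np.float32);print('band',len(q),cv2.minAreaRect(np.ascontiguousarray(q[:,:2])) if len(q) else 0)
```

```text
t 8.8 tcp [ 454.6 -237.2  204.2] zang -4.8 ydown [-0.003  0.003 -1.   ] F [ 0.3 -0.4  0.3] open 76.9
turn deg 0.4 then shift cm [ 0.12 10.42  0.09]
bar 9164 56.173798 ((455.4277038574219, -238.2290802001953), (198.44869995117188, 30.488561630249023), 85.04998016357422)
band 168 ((457.9329528808594, -202.59744262695312), (126.81681823730469, 30.500614166259766), 85.96881866455078)
```

View pics/wrist8.png

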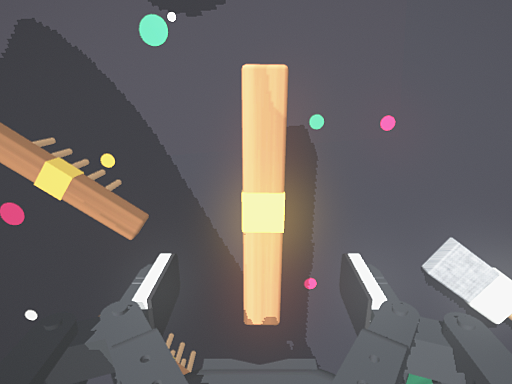

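The band is at px (263,213), between the fingers. The bar measures 198 x 30 mm with its centre at (455.4, -238.2). I'll check the clearance of the small rake at (180,355).

Run:
```python
from h import *
c=load('wrist8')
for p in [(180,350),(190,365),(172,340),(147,215),(132,235)]: print(p,np.round(world(c,*p)))
c=load('side0')
for p in [(336,132),(347,145),(326,120),(343,170),(329,159),(357,183)]: print(p,np.round(world(c,*p)))
```

```text
(180, 350) [ 357. -399.   11.]
(190, 365) [ 367. -412.   18.]
(172, 340) [ 349. -391.    6.]
(147, 215) [ 360. -243.   29.]
(132, 235) [ 349. -255.   40.]
(336, 132) [ 341. -381.   46.]
(347, 145) [ 291. -366.    1.]
(326, 120) [ 387. -437.   47.]
(343, 170) [ 296. -198.   46.]
(329, 159) [ 352. -246.   39.]
(357, 183) [ 237. -188.   -1.]
```

There are 95 mm to the nearest small rake, so it's clear. Descend and grip.

Emit:
{"op": "send_rows", "data": {"steps": [[[85, 0.1, 1.5, 0.09, 0.3], [85, 0, 2.0, 0, 0], [85, 0, 2.0, 0, 0], [85, 0, 2.0, 0, 0], [85, 0, 1.8, 0, 0], [85, 0, 1.2, 0, 0], [85, 0, 0, 0, 0], [85, 0, 0, 0, 0]]]}}

```text
time_s: 9.47
tcp_pos: [456.9, -239.1, 101.4]
tool_rot: [-1.165, 1.275, -1.276]
wrist_force: [0.8, 0.3, 0.2]
opening: 72.7
```

Run:
```python
from h import *
c=snap('wrist','wrist9'); goal(455.4,-238.2,99,-5.1)
```

```text
t 9.52 tcp [ 457.3 -239.4  102. ] zang -5.2 ydown [ 0.001 -0.001 -1.   ] F [ 0.2 -0.7  0.2] open 72.5
turn deg -0.1 then shift cm [-0.11  0.3  -0.2 ]
```

View pics/wrist9.png

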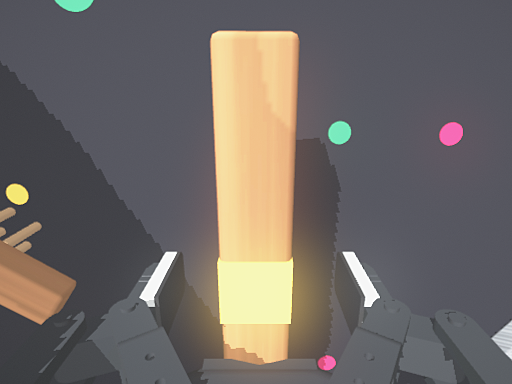

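Emit:
{"op": "send_rows", "data": {"steps": [[[70, -0.1, 0.25, -0.15, 0], [50, 0, 0, 0, 0], [30, 0, 0, 0, 0], [10, 0, 0, 0, 0], [10, 0, 0, 0, 0], [10, 0, 0, 0, 0], [10, 0, 0, 0, 0], [10, 0, 0, 0, 0]]], "grip_force": 50}}

```text
time_s: 10.18
tcp_pos: [455.4, -238.0, 99.0]
tool_rot: [-1.164, 1.275, -1.277]
wrist_force: [-1.2, 0.9, 5.4]
opening: 29.2
```

Emit:
{"op": "send_rows", "data": {"steps": [[[10, 0, -0.3, 0, 0], [10, 0, -0.6, 0, 0], [10, 0, -1.0, 0, 0], [10, 0, -1.0, 0, 0], [10, 0, -0.5, 0, 0], [10, 0, 0, 0, 0], [10, 0, 0, 0, 0]]]}}

```text
time_s: 10.77
tcp_pos: [455.3, -237.9, 132.9]
tool_rot: [-1.164, 1.275, -1.278]
wrist_force: [-0.5, -0.1, -1.2]
opening: 29.2
```

Run:
```python
from h import *
c=snap('wrist','wrist10'); s,M=st()
P=cloud(c); h,s_,v=cv2.split(cv2.cvtColor(c['pixels'],cv2.COLOR_RGB2HSV)); z=P[...,2]
m=(h>5)&(h<32)&(s_>80)&(np.hypot(P[...,0]-455,P[...,1]+238)<115)&(z>70); q=P[m]
for y in (-150,-170,-190,-210): 
    k=q[abs(q[:,1]-y)<5]; print(y,np.round(np.median(k[:,2]),1) if len(k) else None)
c=snap('scene','scene10'); crop('scene10',110,130,310,280,4)
```

```text
t 10.82 tcp [ 455.  -237.7  132.3] zang -5.26 ydown [ 0. -0. -1.] F [ 0.1  0.3 -2.3] open 29.4
-150 90.1
-170 90.1
-190 90.1
-210 90.0
```

View pics/wrist10.png

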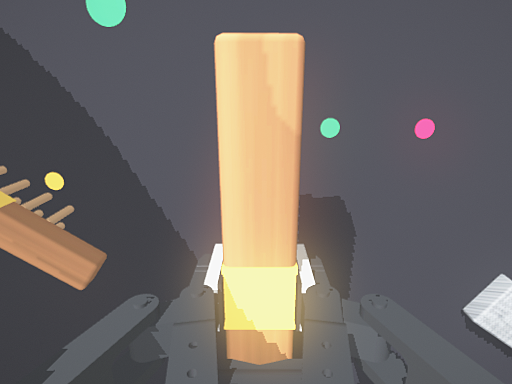

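View pics/scene10_c110_130.png

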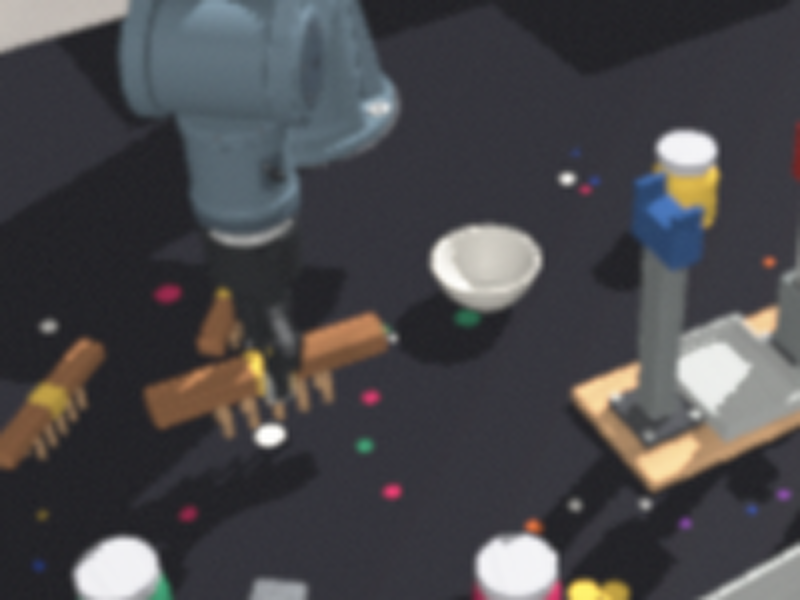

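The rake is lifted level, with its top at 90.1 mm all along. Now raise to TCP z ≈ 380 and carry over to the rest.

Emit:
{"op": "send_rows", "data": {"steps": [[[10, 0, -1.5, 0, 0], [10, 0, -2.7, 0, 0], [10, 0, -3.0, 0, 0], [10, 0, -3.0, 0, 0], [10, 0, -3.0, 0, 0], [10, 0, -3.0, 0, 0], [10, 0, -3.0, 0, 0], [10, 0, -3.0, 0, 0], [10, 0, -2.0, 0, 0], [10, 0, -0.6, 0, -2.2]]]}}

```text
time_s: 11.7
tcp_pos: [455.8, -238.4, 384.1]
tool_rot: [-1.183, 1.244, -1.253]
wrist_force: [-0.3, -0.5, -1.1]
opening: 29.1
```

Run:
```python
from h import *
goal(626.2,118.5,380,-3)
```

```text
t 11.7 tcp [ 455.8 -238.4  384.1] zang -3.06 ydown [ 0.004 -0.004 -1.   ] F [-0.3 -0.5 -1.1] open 29.1
turn deg -0.06 then shift cm [-36.53   0.35  15.15]
```

Emit:
{"op": "send_rows", "data": {"steps": [[[10, -1.0, 0, 0.4, 0], [10, -1.8, 0, 0.75, 0], [10, -2.2, 0, 0.9, 0], [10, -2.2, 0, 0.9, 0], [10, -2.2, 0, 0.9, 0], [10, -2.2, 0, 0.9, 0], [10, -2.2, 0, 0.9, 0], [10, -2.2, 0, 0.9, 0], [10, -2.2, 0, 0.9, 0], [10, -2.2, 0, 0.9, 0]]]}}

```text
time_s: 12.53
tcp_pos: [549.1, -36.3, 378.0]
tool_rot: [-1.185, 1.252, -1.247]
wrist_force: [0.0, -0.5, -2.5]
opening: 29.2
```

Emit:
{"op": "send_rows", "data": {"steps": [[[10, -2.2, 0, 0.9, 0], [10, -2.2, 0, 0.9, 0], [10, -2.2, 0, 0.9, 0], [10, -2.2, 0, 0.9, 0], [10, -2.2, 0, 0.9, 0], [10, -2.2, 0, 0.9, 0], [10, -1.7, 0, 0.75, 0], [10, -1.0, 0, 0.4, 0], [10, 0, 0, 0, 0], [10, 0, 0, 0, 0]]]}}

```text
time_s: 13.37
tcp_pos: [622.6, 117.3, 378.6]
tool_rot: [-1.186, 1.25, -1.247]
wrist_force: [0.4, -0.2, -2.2]
opening: 29.2
```

Run:
```python
from h import *
goal(626.2,118.5,297,-3)
for n in ['wrist','scene','side']: snap(n,n+'11')
crop('scene11',200,120,400,270,4);crop('side11',150,100,350,250,4)
c=load('wrist11'); P=cloud(c); h,s_,v=cv2.split(cv2.cvtColor(c['pixels'],cv2.COLOR_RGB2HSV)); z=P[...,2]
for n,mm in (('red',((h<6)|(h>174))&(s_>150)),('blue',((h>100)&(h<125))&(s_>130))):
    m=mm&(z>200)&(z<260)&(abs(P[...,0]-626)<60)&(P[...,1]>0)&(P[...,1]<230); q=P[m].astype(np.float32)
    if len(q):
        print(n,len(q),np.histogram(q[:,2],bins=np.arange(200,262,4))[0]); t=q[q[:,2]>np.percentile(q[:,2],98)-4]; print(cv2.minAreaRect(np.ascontiguousarray(t[:,:2])),np.median(t[:,2]))
```

```text
t 13.37 tcp [622.6 117.3 378.6] zang -3.02 ydown [-0.003 -0.    -1.   ] F [ 0.4 -0.2 -2.2] open 29.2
turn deg -0.02 then shift cm [-0.15  8.16  0.37]
red 513 [  0   0   0   0   0   0   0   0   0   0   0 180 333   0   0]
((656.0977172851562, 197.0015106201172), (26.7388916015625, 6.55485200881958), 86.96788024902344) 248.26546
```

View pics/wrist11.png

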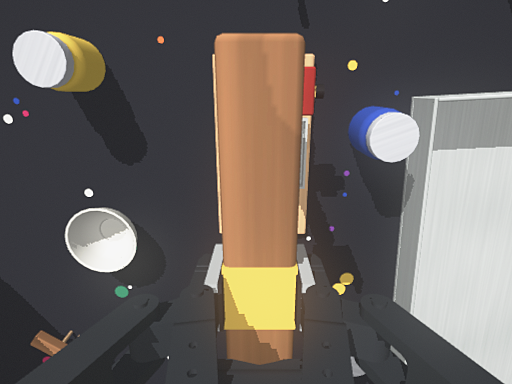

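View pics/scene11_c200_120.png

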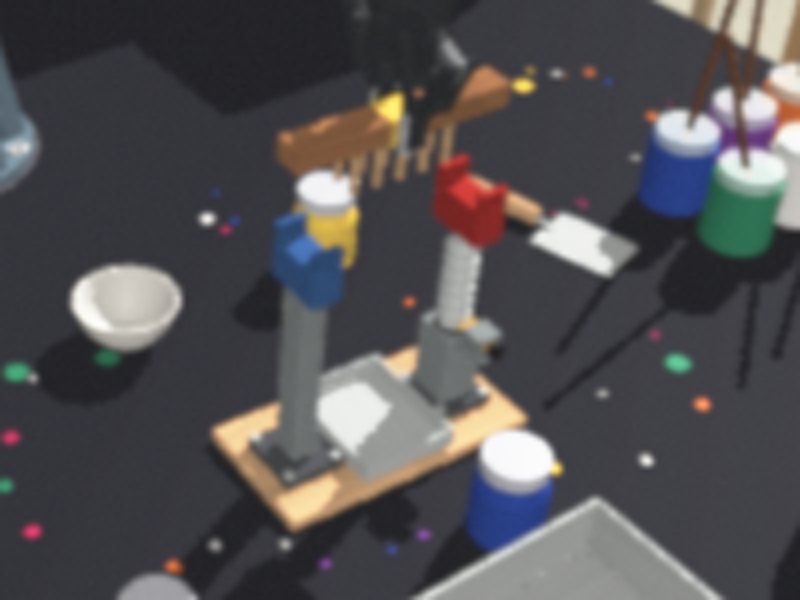

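View pics/side11_c150_100.png

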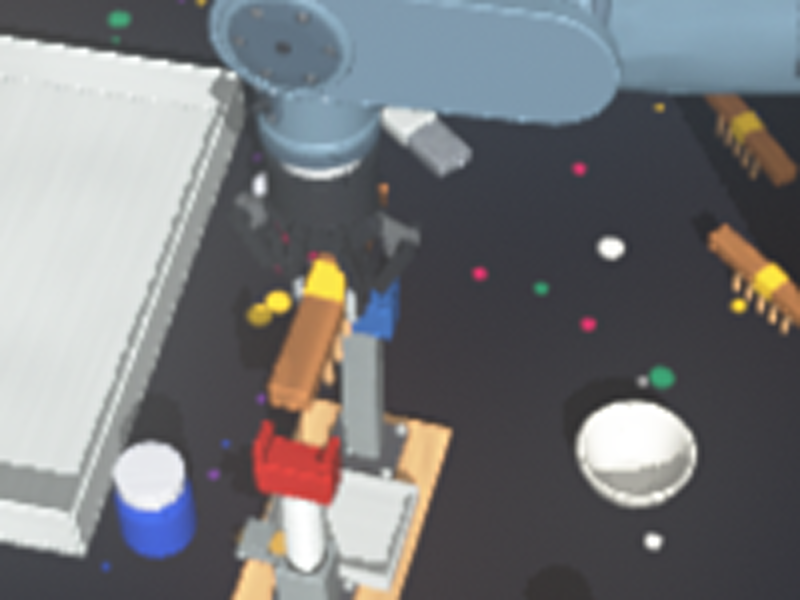

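Run:
```python
from h import *
c=snap('wrist','wrist12'); st(); P=cloud(c); h,s_,v=cv2.split(cv2.cvtColor(c['pixels'],cv2.COLOR_RGB2HSV)); z=P[...,2]
m=(h>3)&(h<32)&(s_>80)&(z>325)&(z<345); q=P[m].astype(np.float32)
print(len(q),np.percentile(q[:,2],[5,50,95]),cv2.minAreaRect(np.ascontiguousarray(q[:,:2])),q.min(0),q.max(0))
for y in (140,165,190,205):
    k=q[abs(q[:,1]-y)<4]; print(y,k[:,0].min(),k[:,0].max(),np.median(k[:,2]))
```

```text
t 13.57 tcp [622.9 115.8 380.1] zang -3.14 ydown [-0. -0. -1.] F [ 0.5 -0.9 -1.8] open 29.2
25964 [335.77204895 337.09234619 338.19814758] ((628.1185302734375, 147.357177734375), (135.8780975341797, 39.32728576660156), 86.62484741210938) [606.1864   79.76113 326.96542] [646.30634 215.91592 344.99484]
140 609.2599 639.2815 336.97525
165 610.4483 640.33563 336.98077
190 611.8967 641.9636 337.01483
205 612.8365 642.7406 337.0463
```

The bar needs +3 mm across and about 2 mm along. Its yaw of 87° matches the rest. Correct and descend 68 mm.

Emit:
{"op": "send_rows", "data": {"steps": [[[10, -0.2, 0, 0.32, 0], [10, 0, 0.5, 0, 0], [10, 0, 0.8, 0, 0], [10, 0, 1.0, 0, 0], [10, 0, 1.0, 0, 0], [10, 0, 1.0, 0, 0], [10, 0, 1.0, 0, 0], [10, 0, 1.0, 0, 0], [10, 0, 0.5, 0, 0], [10, 0, 0, 0, 0]]]}}

```text
time_s: 14.4
tcp_pos: [625.7, 118.6, 310.0]
tool_rot: [-1.186, 1.251, -1.247]
wrist_force: [0.2, -0.1, -2.3]
opening: 29.2
```

Run:
```python
from h import *
for n in ['wrist','scene','side']: snap(n,n+'13')
crop('scene13',200,120,400,270,4);crop('side13',150,100,350,250,4)
c=load('wrist13'); s,M=st(); zt=s['tcp_pos'][2]-43; P=cloud(c); h,s_,v=cv2.split(cv2.cvtColor(c['pixels'],cv2.COLOR_RGB2HSV)); z=P[...,2]
m=(h>6)&(h<32)&(s_>80)&(abs(z-zt)<5); q=P[m].astype(np.float32)
for y in (140,165,190,205):
    k=q[abs(q[:,1]-y)<4]; print(y,k[:,0].min(),k[:,0].max(),np.median(k[:,2]))
m=((h<5)|(h>175))&(s_>150)&(z>240)&(z<255)&(abs(P[...,0]-626)<60)&(P[...,1]>150); q=P[m].astype(np.float32)
for sd in (q[q[:,0]<629],q[q[:,0]>629]):
    if len(sd)>5: print('cheek',cv2.minAreaRect(np.ascontiguousarray(sd[:,:2])),np.median(sd[:,2]))
```

```text
t 14.55 tcp [626.8 118.7 312.7] zang -3.06 ydown [ 0.001 -0.    -1.   ] F [ 0.2  1.  -2.9] open 29.6
140 611.8687 641.96906 267.08203
165 613.4014 642.6882 267.14392
190 614.62976 644.43744 267.17258
205 615.26794 644.9287 267.1992
cheek ((605.9143676757812, 199.62908935546875), (27.2669734954834, 8.525871276855469), 86.0013427734375) 247.98967
cheek ((655.5595703125, 197.0347900390625), (27.180477142333984, 7.9655232429504395), 87.10324096679688) 248.05809
```

View pics/wrist13.png

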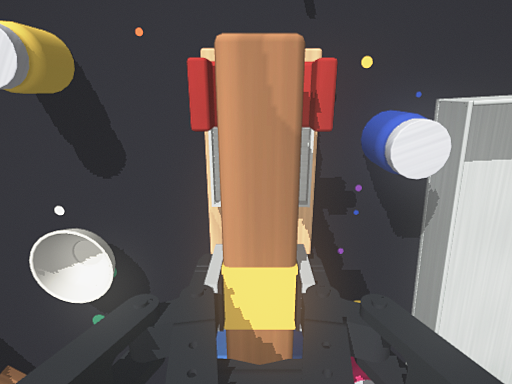

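View pics/scene13_c200_120.png

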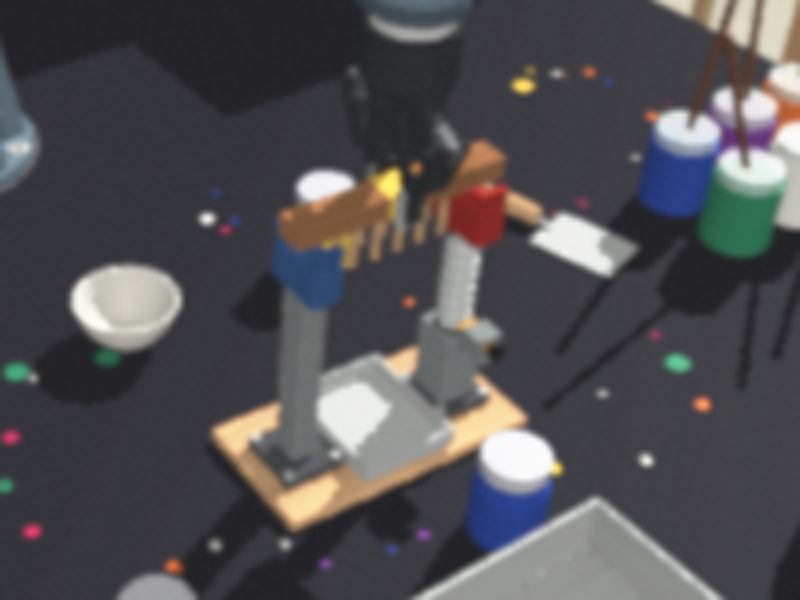

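View pics/side13_c150_100.png

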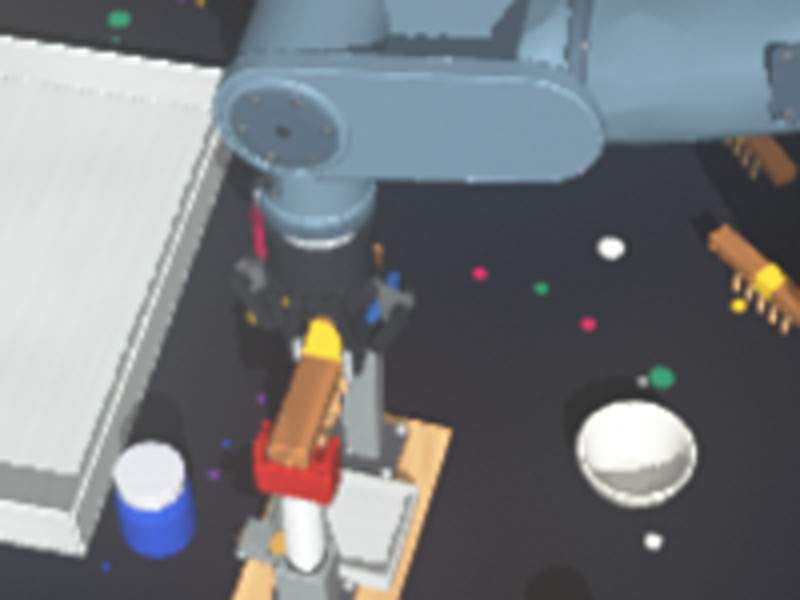

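The red cheeks are at px (201,93) and (324,93), with the bar centred between them (630.0 against 630.7). Relative to the cheek tops, 13 mm remain. I'll lower 11 mm, then feel.

Emit:
{"op": "send_rows", "data": {"steps": [[[10, 0, 0.3, 0.05, 0], [10, 0, 0.3, 0, 0], [10, 0, 0.3, 0, 0], [10, 0, 0.2, 0, 0], [10, 0, 0, 0, 0], [10, 0, 0, 0, 0], [10, 0, 0, 0, 0]]]}}

```text
time_s: 15.13
tcp_pos: [627.0, 118.6, 301.2]
tool_rot: [-1.183, 1.248, -1.248]
wrist_force: [1.0, -0.1, -2.6]
opening: 29.6
```

```bash
cat > bar.py <<'E'
from h import *
import sys
c=snap('wrist',sys.argv[1]); s,M=st(); zt=s['tcp_pos'][2]-44; P=cloud(c); h,s_,v=cv2.split(cv2.cvtColor(c['pixels'],cv2.COLOR_RGB2HSV)); z=P[...,2]
m=(h>6)&(h<32)&(s_>80)&(abs(z-zt)<8); q=P[m].astype(np.float32)
for y in (140,165,190,205):
    k=q[abs(q[:,1]-y)<4]; print(y,k[:,0].min(),k[:,0].max(),np.median(k[:,2]))
m=((h<5)|(h>175))&(s_>150)&(z>240)&(z<255)&(abs(P[...,0]-626)<60)&(P[...,1]>150); q=P[m].astype(np.float32)
for sd in (q[q[:,0]<629],q[q[:,0]>629]):
    if len(sd)>5: print('cheek',np.round(cv2.minAreaRect(np.ascontiguousarray(sd[:,:2]))[0],1),np.median(sd[:,2]))
E
python3 bar.py wrist14
```

```text
t 15.18 tcp [627.  118.6 301.3] zang -3.06 ydown [ 0. -0. -1.] F [-0.4  0.5 -1.9] open 29.0
140 613.28015 643.4919 258.40982
165 614.71136 644.1275 258.41904
190 615.88324 646.00336 258.45673
205 616.5996 646.6316 258.4819
cheek [606.  199.8] 247.95511
cheek [653.1 197.1] 248.01706
```

Emit:
{"op": "send_rows", "data": {"steps": [[[10, 0, 0.1, 0, 0], [10, 0, 0.1, 0, 0], [10, 0, 0.1, 0, 0], [10, 0, 0.05, 0, 0], [10, 0, 0, 0, 0], [10, 0, 0, 0, 0]]]}}

```text
time_s: 15.68
tcp_pos: [626.9, 118.6, 297.6]
tool_rot: [-1.184, 1.249, -1.248]
wrist_force: [-0.1, -0.1, -2.2]
opening: 29.2
```

```bash
python3 bar.py wrist15
```

```text
t 15.73 tcp [627.  118.6 297.7] zang -3.06 ydown [-0. -0. -1.] F [-0.4  0.2 -2.3] open 29.6
140 613.2771 643.41986 254.76378
165 614.5654 644.0631 254.76794
190 609.01025 645.8652 254.79886
205 616.5383 646.3979 254.82312
cheek [606.  199.8] 247.97977
cheek [652.8 197.1] 248.03476
```

Still carrying the weight (-2.3 N), with about 0.8 mm left. I'll feel down slowly.

Emit:
{"op": "send_rows", "data": {"steps": [[[10, 0, 0.04, 0, 0], [10, 0, 0.04, 0, 0], [10, 0, 0, 0, 0], [10, 0, 0, 0, 0]]]}}

```text
time_s: 16.07
tcp_pos: [627.0, 118.6, 297.0]
tool_rot: [-1.183, 1.248, -1.249]
wrist_force: [0.2, -0.5, -1.5]
opening: 29.3
```

```bash
python3 bar.py wrist16; python3 bar.py wrist16b|head -1
```

```text
t 16.12 tcp [627.  118.6 297. ] zang -3.06 ydown [ 0.  0. -1.] F [ 0.1 -0.1 -1.6] open 29.2
140 613.32684 643.60126 254.16647
165 614.6311 644.0674 254.1766
190 608.77814 646.07324 254.14554
205 616.5855 646.5139 254.1558
cheek [605.9 199.8] 247.9671
cheek [652.8 197.4] 248.013
t 16.17 tcp [627.  118.6 297. ] zang -3.06 ydown [ 0. -0. -1.] F [ 0.3 -0.6 -1.8] open 29.3
```

Emit:
{"op": "send_rows", "data": {"steps": [[[10, 0, 0.03, 0, 0], [10, 0, 0.03, 0, 0], [10, 0, 0, 0, 0], [10, 0, 0, 0, 0]]]}}

```text
time_s: 16.5
tcp_pos: [627.0, 118.6, 296.9]
tool_rot: [-1.183, 1.248, -1.249]
wrist_force: [-3.0, 0.4, 4.5]
opening: 29.0
```

```bash
python3 bar.py wrist17; python3 bar.py wrist17b|head -1
```

```text
t 16.55 tcp [627.  118.6 297. ] zang -3.06 ydown [ 0.001 -0.    -1.   ] F [-3.2  0.2  4.7] open 29.3
140 613.2849 643.5267 254.1244
165 614.75793 644.1409 254.1408
190 608.8903 645.998 254.10272
205 616.58057 646.5047 254.09663
cheek [606.1 199.8] 247.97646
cheek [653.  197.3] 247.99863
t 16.6 tcp [627.  118.6 296.9] zang -3.06 ydown [ 0.001 -0.    -1.   ] F [-3.4  0.1  5. ] open 29.5
```

Contact: the force flipped to +4.7 N and the height stopped changing. The bar is seated, so I'll open gradually.

Emit:
{"op": "send_rows", "data": {"steps": [[[30, 0, 0, 0, 0], [36, 0, 0, 0, 0], [42, 0, 0, 0, 0], [50, 0, 0, 0, 0], [60, 0, 0, 0, 0], [70, 0, 0, 0, 0], [75, 0, 0, 0, 0], [75, 0, 0, 0, 0]]], "grip_force": 20}}

```text
time_s: 17.27
tcp_pos: [627.0, 118.6, 296.2]
tool_rot: [-1.184, 1.248, -1.248]
wrist_force: [-0.6, -0.4, 0.7]
opening: 64.0
```

```bash
python3 bar.py wrist18
```

```text
t 17.32 tcp [627.  118.6 296.2] zang -3.06 ydown [ 0. -0. -1.] F [-0.4 -0.7  1.2] open 64.5
140 613.2606 643.30005 254.10126
165 614.74725 644.3578 254.16528
190 608.7076 645.87634 254.11957
205 616.5794 646.6683 254.09756
cheek [606.  199.8] 247.92729
cheek [652.9 197.2] 247.9713
```

View pics/wrist18.png

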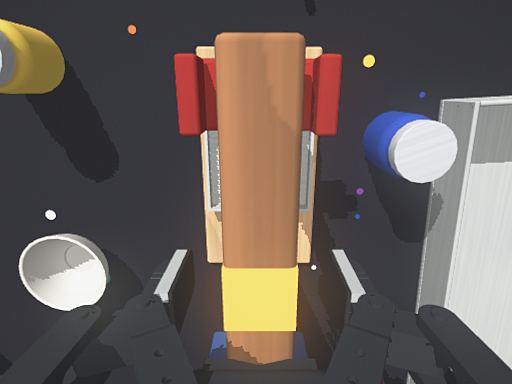

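The fingers are open and clear of the bar (pads at px 180 and 345, bar 219–303), and the bar didn't move. Retreat upward.

Emit:
{"op": "send_rows", "data": {"steps": [[[75, 0, -0.5, 0, 0], [75, 0, -1.0, 0, 0], [75, 0, -2.0, 0, 0], [75, 0, -3.0, 0, 0], [75, 0, -3.0, 0, 0], [75, 0, -2.0, 0, 0], [75, 0, 0, 0, 0], [75, 0, 0, 0, 0]]]}}

```text
time_s: 17.98
tcp_pos: [627.4, 118.7, 414.1]
tool_rot: [-1.18, 1.245, -1.25]
wrist_force: [-0.0, 0.1, -0.2]
opening: 64.0
```

Run:
```python
from h import *
for n in ['wrist','scene','side']: c=snap(n,n+'19')
st(); crop('scene19',200,120,400,270,4)
c=load('wrist19'); P=cloud(c); h,s_,v=cv2.split(cv2.cvtColor(c['pixels'],cv2.COLOR_RGB2HSV)); z=P[...,2]
m=(h>6)&(h<32)&(s_>80)&(abs(z-254)<6)&(np.hypot(P[...,0]-626,P[...,1]-118)<120); q=P[m].astype(np.float32)
print(cv2.minAreaRect(np.ascontiguousarray(q[:,:2])),np.median(q[:,2]))
for y in (30,60,120,180,205):
    k=q[abs(q[:,1]-y)<5]; print(y,len(k),np.median(k[:,2]) if len(k) else '')
for n,mm in (('red',((h<5)|(h>175))&(s_>150)),('blue',((h>100)&(h<125))&(s_>130))):
    m=mm&(z>240)&(z<256)&(abs(P[...,0]-626)<45)&(P[...,1]>0)&(P[...,1]<230); q=P[m]; print(n,len(q),np.median(q[:,2]) if len(q) else '',q.mean(0) if len(q) else '')
```

```text
t 18.13 tcp [626.5 118.6 409.9] zang -3.06 ydown [-0.002  0.    -1.   ] F [ 0.5 -0.1  0. ] open 64.1
((624.7288818359375, 118.82105255126953), (199.3813018798828, 49.6706428527832), 82.35594940185547) 254.21753
30 344 254.1713
60 375 254.18483
120 503 254.70668
180 609 254.0784
205 681 254.10811
red 912 248.07162607591724 [629.96034361 198.75757597 247.83822619]
blue 329 248.22554104830493 [617.20310409  38.84501628 248.1322591 ]
```

View pics/wrist19.png

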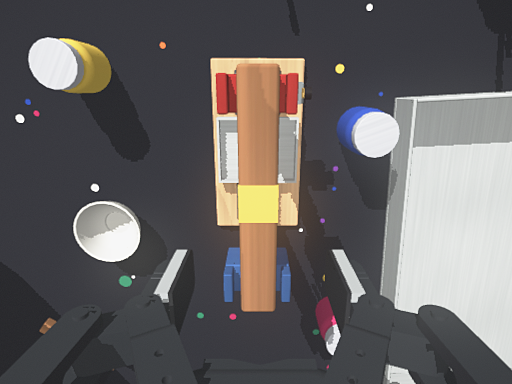

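View pics/scene19_c200_120.png

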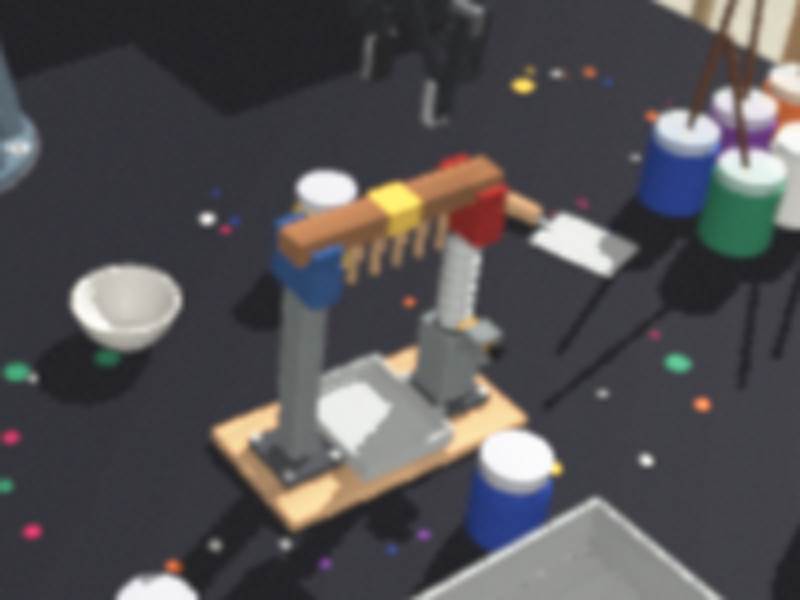

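The bar (px 258, 65–310) lies in both cradles. It's level to 0.1 mm between its ends, the red and blue cheeks are level at 248.1 and 248.2, and the yellow band sits midway between the posts. The gripper is clear. Handing in.

```bash
python3 -c "
from h import *
st(); print(ctrl.job_done())"
```

```text
t 18.13 tcp [626.5 118.6 409.9] zang -3.06 ydown [-0.002  0.    -1.   ] F [ 0.5 -0.1  0. ] open 64.1
the job is handed in; nothing more can be done
None
```

I raised the red head from the 14 mm notch to the 70 mm notch and let go of it. Then I laid the largest rake in both cradles, released it and handed the job in at about 18 s; no verdict is reported.

- **Column:** the red head's cradle floor rose exactly 56 mm. In the last picture the red and blue cheek tops read 248.1 and 248.2 mm, so the cradles are level.
- **Rake:** its bar top reads 254.1 to 254.2 mm at both ends, so it lies level, dowels down over the tray. Its centre is about 1 mm from the middle of the rest, and its yaw matches the rest's 87°.
- **Release:** the bar did not move when the fingers opened. The gripper stands about 85 mm above it, and the wrist force is about 0.
- **Bystanders:** none were near the moves. I saw no change in the bowl, the scraper or the yellow and blue jars, but I did not measure bystander positions at the end.

**Readings that disagreed:**
- The wrist camera reads heights about 1 mm low against the given sizes. The scene and side cameras differ by about 4 mm in height, so I relied on differences within one camera.
- The final box fit of the bar came out too wide (50 mm) and tilted (82°). It had probably picked up pixels that are not bar, so I judged position and yaw from the bar edges measured earlier.
- The height at the bar's yellow band reads about 0.5 mm higher than at its ends.

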